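# Refill the cedar jar and open its vent

### The arm

A 6-joint arm with a two-finger parallel gripper is mounted at the origin on the work surface. World frame = base frame: x ahead of the robot, y to its left, z up, the work surface at z = 0. Lengths are in mm, angles in rad, forces in N, time in s.
With the tool pointing down it reaches from about 350 to 875 mm from the base axis. Payload 4.2 kg.
Tool frame: the origin (TCP) lies at the very end of the fingers, on their centre line; the grasp point (between the pads) lies arm.grip_point_offset behind it (arm.grip_point_offset is the distance from the TCP to the grasp point, in mm); z points along the fingers, y is the line along which they close (so a half turn about z gives the same grasp; the last joint's range is limited). The gripper opens to 85 mm and grips with 20 to 120 N. Pads are 22 mm wide; open, the fingers measure 114 mm over their backs; the gripper's body (76 mm by 85 mm) begins 54 mm behind the grasp point. The pads swing forward as they close: fully open they stand 13 mm farther back than shut.
Start: joints at [1.505, 0.385, 0.008, 0, -1.194, -0.259], TCP at [199.417, 592.311, 231.312] pointing down, gripper open.
Joint ranges: [-3.14, 3.14], [-1.21, 2.06], [-1.07, 1.41], [-3.16, 2.05], [-2.99, -0.16], [-3.1, 3.1]. Speed limits (rad/s): [2.79, 2.79, 3.14, 3.14, 3.14, 3.14].

### API

Orientations are given as a unit quaternion [x, y, z, w].
In Python, from bench import arm, cams, ticket gives the robot as it stands.
- The arm moves only by the tool servo_tool, never from a script. Its argument "commands" is a list that holds one entry, the list of rows, each a list of 7 numbers: the closure in counts, from 0 (fully open) to 255 (shut), then the shift along the tool's x, y, z in m, then the turn, a rotation vector about the tool's x, y, z in degrees. In form: [[[grip, x, y, z, ax, ay, az], ...]]. A call has 1 to 10 rows; each row shifts and turns the commanded pose from where the row before left it, along the tool's axes as they then stand; what a row does not reach is not made up. A row lasts 1/12 s, in which the tool goes at most 41.7 mm and 7.16 degrees, less where a joint would pass 70% of its speed; a pose out of reach is approached as far as the arm can. A call with a gripper value outside its range is refused whole. The fingers move at their own pace and stop on an object; the grip force is fixed at half the most. Time passes only in rows, so rows that do not move let the fingers close. It gives the time, the measured TCP pose, the force, the opening and the grip force at its end, in the units of the state.
- arm.read_state(): the state, without advancing time (a new reading comes with each control period).
- cams.get_image(name): name is "scene" or "top" or "wrist"; returns a dict with "frame" (400x640x3 uint8, blue, green, red), "K" (3x3 intrinsics, pixels), "k1" (the pictures are not rectified: a ray, as slopes to the right and down, at radius r is drawn at 1 + k1 r^2 times it, then the intrinsics apply), "T" (4x4, takes a point from camera to world coordinates). Camera axes: x right, y up, looking along -z (the intrinsics and any distortion apply to the point x, -y, -z); pixel columns grow to the right and rows downward; lengths in mm; the calibration is good to about 2 mm. A picture is of the moment at which its call begins. There is no depth.
- ticket.job_done(): hands the job in; it is judged then, once.
The state is a dict: "clock": time; "joints": joint angles; "joint_vel": joint speeds; "joint_efforts": joint torques, N m; "position": TCP position; "ee_rot": TCP orientation; "contact_force": force on the tool from outside, world axes, zero at the start; "wrist_torque": the same for the moment, N m; "gripper_width": finger opening in mm; "grasp_force": force on a finger pad.
Only numpy, scipy, OpenCV 4.12 (cv2) and the standard library are available. Lean on these libraries where they do the work, as an engineer would, in place of code of your own. Each camera call takes 0.05 s, during which the arm holds its last target. There are 200 camera calls.

### The job

Use the scoop to lift cedar balls out of the wooden trough and tip at least two of the three into the green glass jar without touching the balls with the fingers, then stand the scoop back in the trough. Next carry the two nested lids together, held by the wide vented inner lid, and seat them on the jar; then lift only the knobbed outer cover straight off, leaving the inner lid seated and undisturbed. Finish still holding the cover in the gripper, at least 5 cm clear above the inner lid; keep the jar upright where it stands and leave the other things on the table alone.

Things in the scene. Friction and masses are not known exactly. Their poses are not given: they have to be found in the camera images.
- tray: Fixed plywood trough, open on top: inner width 46 mm, walls 4 mm thick and 30 mm high, floor 4 mm above the table. Origin on the table under the trough; +x runs along it toward its leaning end, which lies nearer the robot. Flat floor from x = -105 mm (upright end wall) to x = +130 mm, where the end wall rises, 50 mm high, leaning outward 20 degrees from upright.
- scoop: Loose aluminium scoop, 90 g, upright wooden handle; stands on the trough floor behind the balls, nose toward them. Origin: underside, mid-bowl; +x to the open nose, z up. Bowl: straight channel, open on top and at the nose, x -45 to +45 mm, 41 mm wide outside, 37 mm inside, side walls 22 mm high up to x = +32 mm, back closed, floor 3 mm thick. Tipped nose-down 30 degrees or more, balls roll out.
- scoop_grip (a point): Point to pinch (across y) on the scoop's handle, 72 mm above its underside at x = -57 mm. The handle is an upright bar, 24 mm in x, 12 mm in y, from z = 0 to 95 mm.
- scoop_lip (a point): Middle of the thin nose lip of the scoop, 2 mm above the underside at x = +45 mm. From it the floor ramps up to a 5.5 mm high ridge at x = +25 mm, which keeps balls in.
- ball0: Loose wooden cedar ball, 28 mm in diameter, 10 g, on the trough floor; origin at its centre. Varnished: slippery, rolls freely.
- ball1: Second cedar ball, like ball0.
- ball2: Third cedar ball, like ball0, nearest the leaning end.
- jar: Loose open green glass jar, about 0.45 kg, 62 mm outer and 54 mm inner diameter, 90 mm high, floor 6 mm thick; origin under its centre, z up.
- vent_lid: Steel inner lid, loose, about 160 g, stands on the table under the cover. Origin: centre of underside, z up. Plug 45 mm diameter, z 0-10 mm (enters the jar mouth); flange 66 mm diameter, z 10-24 mm (sits on the jar rim; grip its edge to carry both lids, the cover is narrower); vented boss 42 mm diameter, z 24-32 mm, under the cover. Seated, its origin is 80 mm above the jar's.
- cover: Wooden outer cover, loose, about 70 g, resting on the flange and loosely over the boss of the inner lid (3 mm play all round); it is not fastened. Origin: centre of its open underside, 24 mm above the inner lid's origin when nested; z up. Cap 54 mm diameter, 16 mm high, with a round knob on top, 18 mm diameter, z 16 to 44 mm.
- lint_roller: Bystander: lint roller with purple handle, about 210 mm long, lying; origin under its middle. Leave alone.
- stain_brush: Bystander: wooden stain brush, 150 mm long, 34 mm high; origin under its middle. Leave alone.
- clip_a: Bystander: black binder clip, 32 mm wide, 14 mm high; origin underneath. Leave alone.
- clip_b: Bystander: second black binder clip, as clip_a. Leave alone.
- hanger_hook: Bystander: steel hanger hook lying flat, 180 mm long, 12 mm high; origin at the centre of its bend. Leave alone.
- thread_spool: Bystander: standing spool, 32 mm diameter, 36 mm high; origin under its centre. Leave alone.

How it is judged (in metres and radians):
On the way, in this order (a step that is already met when the one before it is completed fails the run):
1. the raised scoop carries at least two balls ((((x of ball0 in the frame of scoop between -0.045 and 0.048 m and z of ball0 in the frame of scoop between 0.005 and 0.035 m and y of ball0 in the frame of scoop between -0.019 and 0.019 m and height (world z) of ball0 above 0.05 m) and (x of ball1 in the frame of scoop between -0.045 and 0.048 m and z of ball1 in the frame of scoop between 0.005 and 0.035 m and y of ball1 in the frame of scoop between -0.019 and 0.019 m and height (world z) of ball1 above 0.05 m)) or ((x of ball0 in the frame of scoop between -0.045 and 0.048 m and z of ball0 in the frame of scoop between 0.005 and 0.035 m and y of ball0 in the frame of scoop between -0.019 and 0.019 m and height (world z) of ball0 above 0.05 m) and (x of ball2 in the frame of scoop between -0.045 and 0.048 m and z of ball2 in the frame of scoop between 0.005 and 0.035 m and y of ball2 in the frame of scoop between -0.019 and 0.019 m and height (world z) of ball2 above 0.05 m)) or ((x of ball1 in the frame of scoop between -0.045 and 0.048 m and z of ball1 in the frame of scoop between 0.005 and 0.035 m and y of ball1 in the frame of scoop between -0.019 and 0.019 m and height (world z) of ball1 above 0.05 m) and (x of ball2 in the frame of scoop between -0.045 and 0.048 m and z of ball2 in the frame of scoop between 0.005 and 0.035 m and y of ball2 in the frame of scoop between -0.019 and 0.019 m and height (world z) of ball2 above 0.05 m)))), for 0.2 s.
2. at least two balls are in the jar ((((horizontal distance between ball0 and jar below 0.025 m and z of ball0 in the frame of jar between 0.01 and 0.07 m) and (horizontal distance between ball1 and jar below 0.025 m and z of ball1 in the frame of jar between 0.01 and 0.07 m)) or ((horizontal distance between ball0 and jar below 0.025 m and z of ball0 in the frame of jar between 0.01 and 0.07 m) and (horizontal distance between ball2 and jar below 0.025 m and z of ball2 in the frame of jar between 0.01 and 0.07 m)) or ((horizontal distance between ball1 and jar below 0.025 m and z of ball1 in the frame of jar between 0.01 and 0.07 m) and (horizontal distance between ball2 and jar below 0.025 m and z of ball2 in the frame of jar between 0.01 and 0.07 m)))), for 0.2 s.
3. both lids, still nested, are seated on the jar (horizontal distance between vent_lid and jar below 0.007 m and z of vent_lid in the frame of jar between 0.076 and 0.084 m and angle between each of vent_lid, jar's own z axis and vertical below 0.06 rad and z of cover in the frame of vent_lid below 0.028 m and horizontal distance between cover and vent_lid below 0.006 m), for 0.2 s.
At the end, for the whole second after the job is handed in: Two or more balls in the upright jar; inner lid on its rim, centred to 7 mm, level to 0.06 rad, origin 76-84 mm above the jar's; scoop released, standing in the trough (tilt under 0.2 rad); fingers hold the cover, its underside 46 mm or more above the flange, clear of lid and jar ((((horizontal distance between ball0 and jar below 0.025 m and z of ball0 in the frame of jar between 0.01 and 0.07 m) and (horizontal distance between ball1 and jar below 0.025 m and z of ball1 in the frame of jar between 0.01 and 0.07 m)) or ((horizontal distance between ball0 and jar below 0.025 m and z of ball0 in the frame of jar between 0.01 and 0.07 m) and (horizontal distance between ball2 and jar below 0.025 m and z of ball2 in the frame of jar between 0.01 and 0.07 m)) or ((horizontal distance between ball1 and jar below 0.025 m and z of ball1 in the frame of jar between 0.01 and 0.07 m) and (horizontal distance between ball2 and jar below 0.025 m and z of ball2 in the frame of jar between 0.01 and 0.07 m))) and horizontal distance between vent_lid and jar below 0.007 m and z of vent_lid in the frame of jar between 0.076 and 0.084 m and angle between each of vent_lid, jar's own z axis and vertical below 0.06 rad and height (world z) of jar below 0.004 m and linear speed of vent_lid below 0.02 m/s and z of cover in the frame of vent_lid above 0.07 m and contact force between the fingers and cover above 1 N and contact force between cover and vent_lid below 0.05 N and contact force between cover and jar below 0.05 N and x of scoop in the frame of tray between -0.06 and 0.1 m and y of scoop in the frame of tray between -0.02 and 0.02 m and height (world z) of scoop below 0.02 m and angle between scoop's own z axis and vertical below 0.2 rad and contact force between the fingers and scoop below 0.05 N); the arm keeps its last pose, push and grip.
It fails at once if the fingers touch a ball (contact force between the fingers and ball0 above 0.2 N or contact force between the fingers and ball1 above 0.2 N or contact force between the fingers and ball2 above 0.2 N).
It fails at once if the cover leaves the inner lid while that lid is not seated on the jar, or the inner lid is unseated as the cover is lifted (z of cover in the frame of vent_lid above 0.036 m and not (horizontal distance between vent_lid and jar below 0.007 m and z of vent_lid in the frame of jar between 0.076 and 0.084 m and angle between vent_lid's own z axis and vertical below 0.06 rad)).
It fails at once if the jar is tipped or pushed more than 30 mm (angle between jar's own z axis and vertical above 0.3 rad or distance of jar from where it was at the start of the episode above 0.03 m).
It fails at once if a bystander is moved more than 30 mm (distance of any of lint_roller, stain_brush, clip_a, clip_b, hanger_hook, thread_spool from where it was at the start of the episode above 0.03 m).
It also fails if it takes over 72 s, if anything falls off the work surface, if the arm or the gripper's body presses on something with over 40 N, if the wrist force passes 120 N, or if a joint passes its speed limit or range.

## Working session

There is one attempt and no reset: what is moved stays moved. The work goes in short steps, Python scripts to look and compute and a tool call to move; the robot and the scene stay as the last step left them, time stands still between calls to the robot, and variables do not carry over. Pictures are saved under pics/ and viewed, at most 10 in all, crops included, and the job is handed in when it is done.

Besides the shell and the picture viewer there is one more tool, called after ">>>" by a JSON object that holds its "fn" and its "kwargs". servo_tool: Moves the arm, as the interface text tells. Its arguments: {"type":"object","properties":{"commands":{"type":"array","items":{"type":"array","items":{"type":"array","items":{"type":"number"}}}}},"required":["commands"]}

```bash
ls; mkdir -p pics; python3 - <<'E'
from bench import arm,cams
import cv2,numpy as np
print(arm.read_state(), arm.grip_point_offset)
for n in ("scene","top"):
    d=cams.get_image(n); cv2.imwrite(f"pics/{n}0.png",d["frame"]); print(n,d["K"],d["k1"],d["T"])
    np.savez(f"{n}0.npz",**d)
E
```

```text
pics
{'clock': 0.0, 'joints': array([ 1.50461714e+00,  3.85566735e-01,  6.62269821e-03, -5.28879039e-04,
       -1.19401101e+00, -2.58598127e-01]), 'joint_vel': array([ 7.09090354e-04,  4.49071013e-05,  4.37511196e-04,  1.40869491e-03,
       -9.55387476e-04,  1.29509106e-03]), 'joint_efforts': array([-6.63459341e-04, -3.92292416e+01,  1.88407212e+01,  4.18644235e+00,
       -4.66984420e-03,  9.39026563e-07]), 'position': array([199.22412257, 591.77241392, 230.20979177]), 'ee_rot': array([ 9.86827528e-01, -1.61772076e-01, -1.40963137e-04,  1.09798089e-03]), 'contact_force': array([ 0.11076549, -0.33258327, -0.19972336]), 'wrist_torque': array([ 0.04444006, -0.05365738,  0.00164249]), 'grasp_force': 0.0, 'gripper_width': 85.43375000318474} 18.700000000000003
scene [[419.40061154   0.         317.45921541]
 [  0.         419.40061154 204.79354713]
 [  0.           0.           1.        ]] 0.009523929928553219 [[-8.21393711e-01 -4.41969907e-01  3.60520420e-01  8.64357907e+02]
 [ 5.70038716e-01 -6.14866607e-01  5.44972402e-01  4.32452647e+02]
 [-1.91894345e-02  6.53147501e-01  7.56987522e-01  7.42389115e+02]
 [ 0.00000000e+00  0.00000000e+00  0.00000000e+00  1.00000000e+00]]
top [[387.36495415   0.         318.26758473]
 [  0.         387.36495415 197.9244626 ]
 [  0.           0.           1.        ]] -0.07856743817802755 [[ 2.50326971e-02  9.97744385e-01 -6.22856837e-02  4.93730285e+02]
 [-9.99586538e-01  2.40998984e-02 -1.56827173e-02 -4.46361857e+01]
 [-1.41462645e-02  6.26525117e-02  9.97935141e-01  8.43994313e+02]
 [ 0.00000000e+00  0.00000000e+00  0.00000000e+00  1.00000000e+00]]
```

View pics/top0.png

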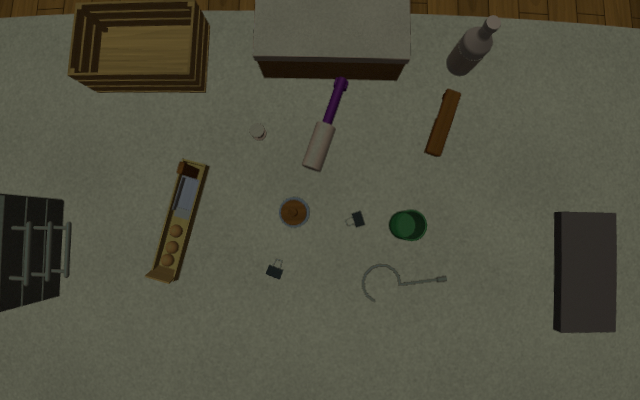

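View pics/scene0.png

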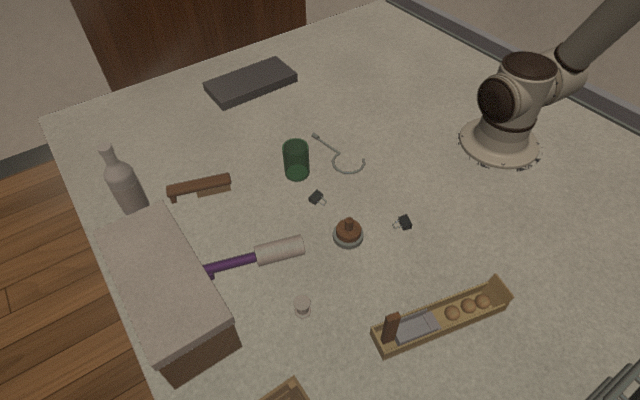

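The top view has the trough at the left, with the scoop handle at (183,168), balls at (176,230), (171,247) and (167,259), and the leaning end at (165,273). The lids are at (294,212), the jar at (407,225), and clips at (358,219) and (275,270). The scene view agrees with this.

```bash
cat > h.py <<'E'
import cv2,numpy as np
from bench import arm,cams
def ray(d,u,v):
    K=d["K"];p=np.array([(u-K[0,2])/K[0,0],(v-K[1,2])/K[1,1]])
    s=p.copy()
    for _ in range(10): s=p/(1+float(d["k1"])*(s@s))
    T=d["T"];return T[:3,3],T[:3,:3]@np.array([s[0],-s[1],-1.])
def at(d,u,v,z):
    o,r=ray(d,u,v);return (o+r*(z-o[2])/r[2]).round(1)
def proj(d,P):
    T=d["T"];c=T[:3,:3].T@(np.asarray(P,float)-T[:3,3]);s=np.array([c[0],-c[1]])/-c[2]
    s=s*(1+float(d["k1"])*(s@s));K=d["K"];return K[0,0]*s[0]+K[0,2],K[1,1]*s[1]+K[1,2]
def snap(n,f):
    d=cams.get_image(n);cv2.imwrite(f"pics/{f}.png",d["frame"]);np.savez(f"{f}.npz",**d);return d
def load(f): return dict(np.load(f"{f}.npz"))
E
python3 - <<'E'
from h import *
d=load("top0")
for n,u,v,z in [("handletop",183,168,99),("b0",176,230,18),("b1",171,247,18),("b2",167,259,18),("knob",294,211,68),("jarrim",403,225,90),("clipa",358,219,7),("clipb",275,270,7),("hook",445,279,6),("hookb",380,282,6),("spool",259,132,36)]: print(n,at(d,u,v,z))
f=d["frame"];a=cv2.resize(f[150:290,140:220],None,fx=5,fy=4.0*1.0,interpolation=cv2.INTER_CUBIC)[:560]
a=cv2.resize(f[152:288,140:216],(304,544),interpolation=cv2.INTER_CUBIC)
b=cv2.resize(f[190:248,265:430],None,fx=3,fy=3,interpolation=cv2.INTER_CUBIC)
m=np.zeros((544,800,3),np.uint8);m[:,:304]=a;m[:b.shape[0],304:304+b.shape[1]]=b
m=np.clip(m*1.8,0,255).astype(np.uint8)
cv2.imwrite("pics/m1.png",m)
E
```

```text
handletop [592.8 234.5  99. ]
b0 [468.4 274.   18. ]
b1 [431.5 283.6  18. ]
b2 [405.4 291.5  18. ]
knob [514.7  15.6  68. ]
jarrim [ 492.  -198.8   90. ]
clipa [ 502.5 -118.3    7. ]
clipb [388.4  57.7   7. ]
hook [ 377.6 -309.     6. ]
hookb [ 368.5 -168.4    6. ]
spool [681.5  97.6  36. ]
```

View pics/m1.png

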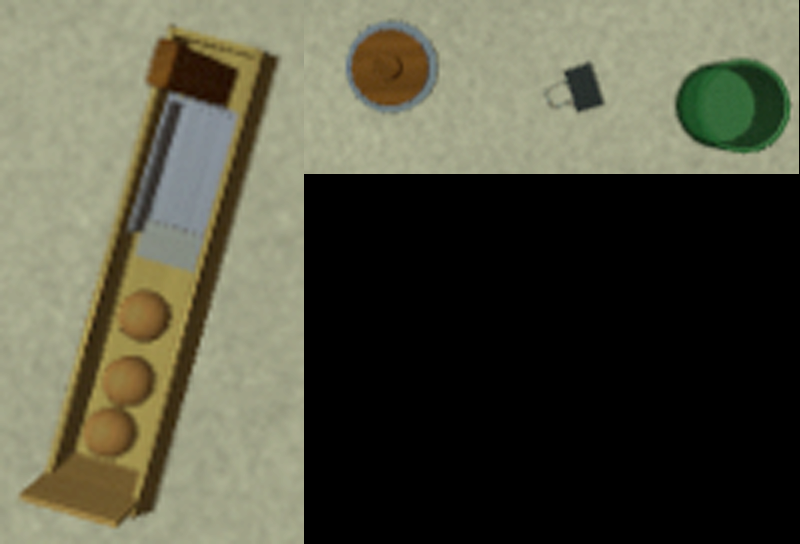

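```bash
python3 - <<'E'
from h import *
d=load("top0")
P=lambda u,v,z: at(d,140+u/4,152+v/4,z)
a,b=P(262,55,34),P(137,505,34);print("Rwall",a,b,np.degrees(np.arctan2(*(b-a)[1::-1])))
a,b=P(167,30,34),P(55,470,34);print("Lwall",a,b,np.degrees(np.arctan2(*(b-a)[1::-1])))
a,b=P(137,258,6),P(193,271,6);print("lip",a,b,(a+b)/2)
print("floor end",P(75,458,4),P(137,470,4))
print("balls",P(143,315,18),P(128,381,18),P(110,432,18))
print("handle top",[P(u,v,99) for u,v in[(158,40),(175,43),(147,82),(168,90)]])
Q=lambda u,v,z: at(d,265+(u-304)/3,190+v/3,z)
print("lid flange L,R,T,B",Q(347,67,24),Q(437,67,24),Q(392,21,24),Q(392,112,24),"cover cap", Q(350,67,40),Q(431,67,40),"knob",Q(392,66,68))
print("jar rim",Q(677,105,90),Q(768,105,90),Q(730,58,90),Q(730,152,90), Q(727,105,6))
E
```

```text
Rwall [607.2 210.1  34. ] [367.2 267.7  34. ] 166.5042667192042
Lwall [619.7 262.6  34. ] [383.8 313.1  34. ] 167.91685435436224
lip [497.5 283.9   6. ] [491.3 252.1   6. ] [494.4 268.    6. ]
floor end [386.8 315.2   4. ] [381.6 279.9   4. ]
balls [466.8 274.5  18. ] [431.  281.4  18. ] [403.3 290.3  18. ]
handle top [array([604.5, 242.2,  99. ]), array([603.2, 233.6,  99. ]), array([583.6, 246.7,  99. ]), array([579.9, 235.9,  99. ])]
lid flange L,R,T,B [512.3  50.1  24. ] [513.9 -13.6  24. ] [545.6  19.1  24. ] [481.4  17.3  24. ] cover cap [512.   46.1  40. ] [513.4 -10.1  40. ] knob [512.7  14.8  68. ]
jar rim [ 491.4 -172.1   90. ] [ 492.8 -231.4   90. ] [ 522.7 -206.2   90. ] [ 461.9 -207.    90. ] [ 492.  -222.5    6. ]
```

```bash
cat >> h.py <<'E'
from scipy.spatial.transform import Rotation as R
def go(P,yaw=None,tilt=None,st=None):
    """tool-frame delta (mm) to world point; tool-frame rotvec (deg) to tool-x yaw 'yaw' (deg), pointing down"""
    st=st or arm.read_state();r=R.from_quat(st["ee_rot"]);p=st["position"]
    print("clk",round(st["clock"],2),"pos",p.round(1),"w",round(st["gripper_width"],1),"gf",round(st["grasp_force"],1),"F",st["contact_force"].round(1))
    x,z=r.as_matrix()[:,0],r.as_matrix()[:,2]
    print("yaw",np.degrees(np.arctan2(x[1],x[0])).round(2),"tilt",np.degrees(np.arccos(-z[2])).round(2))
    if P is not None: print("delta tool mm",r.inv().apply(np.array(P)-p).round(1))
    if yaw is not None:
        t=R.from_euler("z",yaw,degrees=True)*R.from_matrix(np.diag([1.,-1,-1]))
        print("rot deg",(r.inv()*t).as_rotvec(degrees=True).round(2))
E
```

>>> {"fn": "servo_tool", "kwargs": {"commands": [[[0,0.0346,0.015,0.001,0,0,0],[0,0.0346,0.015,0.001,0,0,0],[0,0.0346,0.015,0.001,0,0,0],[0,0.0346,0.015,0.001,0,0,0],[0,0.0346,0.015,0.001,0,0,0],[0,0.0346,0.015,0.001,0,0,0],[0,0.0346,0.015,0.001,0,0,0],[0,0.0346,0.015,0.001,0,0,0],[0,0.0346,0.015,0.001,0,0,0],[0,0.0346,0.015,0.001,0,0,0]]]}}

```text
clock: 0.93
position: [480.3, 338.1, 220.9]
ee_rot: [0.987, -0.162, -0.0, 0.0]
contact_force: [-0.1, 0.2, -0.0]
gripper_width: 85.3
grasp_force: 0.0
```

>>> {"fn": "servo_tool", "kwargs": {"commands": [[[0,0.0346,0.015,0.001,0,0,0],[0,0.0346,0.015,0.001,0,0,0],[0,0.0346,0.015,0.001,0,0,0],[0,0.0346,0.015,0.001,0,0,0],[0,0,0,0,0,0,-3.6],[0,0,0,0,0,0,0],[0,0,0,0,0,0,0]]]}}

```text
clock: 1.52
position: [591.3, 238.3, 216.5]
ee_rot: [0.991, -0.132, -0.001, 0.0]
contact_force: [-1.0, -0.0, -0.4]
gripper_width: 85.2
grasp_force: 0.0
```

```bash
python3 - <<'E'
from h import *
d=snap("wrist","w1");go((592,239,200),-15)
print(d["T"].round(3)); print([np.round(proj(d,P)) for P in [(592,239,99),(494,268,6),(467,274,18)]])
E
```

```text
clk 1.57 pos [590.9 239.  216.9] w 85.4 gf 0.0 F [-0.5 -0.2 -0.4]
yaw -15.06 tilt 0.05
delta tool mm [ 1.  -0.3 16.9]
rot deg [ 0.03  0.04 -0.06]
[[-2.61000e-01  9.30000e-01  2.58000e-01  6.57488e+02]
 [-9.65000e-01 -2.51000e-01 -7.00000e-02  2.21793e+02]
 [-0.00000e+00 -2.68000e-01  9.63000e-01  3.59795e+02]
 [ 0.00000e+00  0.00000e+00  0.00000e+00  1.00000e+00]]
[array([320., 191.]), array([317., 255.]), array([318., 281.])]
```

View pics/w1.png

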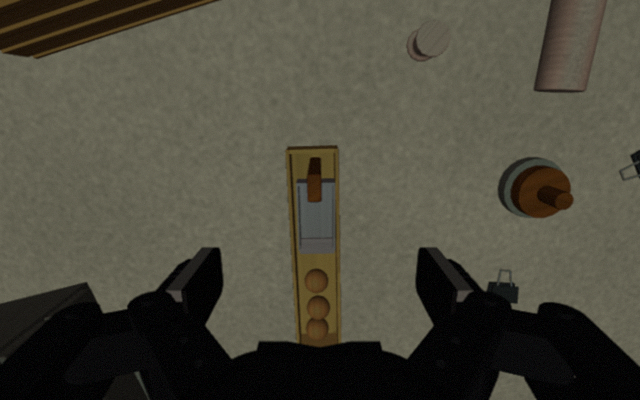

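```bash
python3 - <<'E'
from h import *
d=load("w1");f=d["frame"]
hsv=cv2.cvtColor(f,cv2.COLOR_BGR2HSV)
c=f[140:350,270:360]; cv2.imwrite("pics/c1.png",np.clip(cv2.resize(c,None,fx=2.8,fy=2.8,interpolation=cv2.INTER_CUBIC).astype(float)*1.8,0,255).astype(np.uint8))
print("handle",at(d,314,192,99))
E
```

```text
handle [592.3 243.7  99. ]
```

View pics/c1.png

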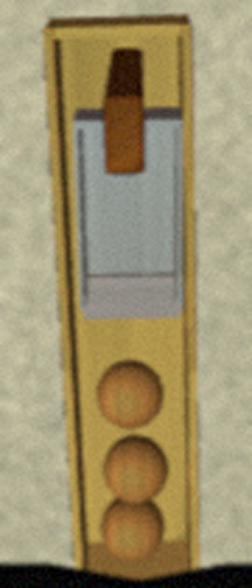

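```bash
python3 - <<'E'
from h import *
d=load("w1")
P=lambda u,v,z: at(d,270+u/2.8,140+v/2.8,z)
print("handle",P(124.5,134,99),P(124.5,97,99),P(124.5,172,99))
a,b=P(45,30,34),P(75,560,34);c,e=P(190,18,34),P(198,565,34)
an=lambda a,b:np.degrees(np.arctan2(*(b-a)[1::-1]))
print(a,b,c,e,an(a,b),an(c,e),"end mid",(a+c)/2)
print("lip",P(82,317,6),P(183,317,6),P(132.5,317,6))
print("balls",P(130,394,18),P(135,468,18),P(132,528,18))
E
```

```text
handle [595.6 242.4  99. ] [606.4 239.5  99. ] [584.4 245.5  99. ]
[624.5 264.9  34. ] [406.2 317.1  34. ] [615.2 213.9  34. ] [390.2 267.3  34. ] 166.5519246598763 166.64882131085034 end mid [619.85 239.4   34.  ]
lip [501.3 288.3   6. ] [490.2 247.    6. ] [495.7 267.6   6. ]
balls [467.5 276.3  18. ] [432.5 283.6  18. ] [403.5 292.9  18. ]
```

The wrist view shows the handle top at about (314,188), the lip at about (317,253) and the balls below it. The trough runs at 166.6 degrees. I'm descending onto the handle.

>>> {"fn": "servo_tool", "kwargs": {"commands": [[[0,0.0028,-0.0033,0.01,0,0,-1.6],[0,0,0,0.028,0,0,0],[0,0,0,0.028,0,0,0],[0,0,0,0.028,0,0,0],[0,0,0,0.028,0,0,0],[0,0,0,0.02,0,0,0],[0,0,0,0.017,0,0,0],[0,0,0,0,0,0,0]]]}}

```text
clock: 2.23
position: [591.7, 241.1, 54.3]
ee_rot: [0.993, -0.116, -0.003, 0.002]
contact_force: [-0.1, 0.5, 0.1]
gripper_width: 85.5
grasp_force: 0.0
```

```bash
python3 - <<'E'
from h import *
go((594.5,241.5,58),-13.4)
d=load("w1")
E
```

```text
clk 2.23 pos [591.7 241.1  54.3] w 85.5 gf 0.0 F [-0.1  0.5  0.1]
yaw -13.38 tilt 0.46
delta tool mm [ 2.6 -1.1 -3.7]
rot deg [0.31 0.34 0.02]
```

>>> {"fn": "servo_tool", "kwargs": {"commands": [[[255,0.002,-0.001,-0.003,0,0,0],[255,0,0,0,0,0,0],[255,0,0,0,0,0,0],[255,0,0,0,0,0,0],[255,0,0,0,0,0,0],[255,0,0,0,0,0,0],[255,0,0,0,0,0,0],[255,0,0,0,0,0,0],[255,0,0,0,0,0,0],[255,0,0,0,0,0,0]]]}}

```text
clock: 3.07
position: [597.5, 241.8, 62.1]
ee_rot: [0.993, -0.117, 0.0, -0.0]
contact_force: [-1.2, 0.6, 4.3]
gripper_width: 11.4
grasp_force: 58.8
```

```bash
python3 - <<'E'
from h import *
d=snap("top","t2");go(None,-13.4)
E
```

```text
clk 3.12 pos [597.5 241.8  62. ] w 11.3 gf 58.9 F [-0.2  0.3  5.1]
yaw -13.4 tilt 0.05
rot deg [-0.02 -0.04 -0.  ]
```

>>> {"fn": "servo_tool", "kwargs": {"commands": [[[255,-0.005,0,0,0,0,0],[255,-0.005,0,0,0,0,0],[255,-0.005,0,0,0,0,0],[255,-0.005,0,0,0,0,0],[255,-0.005,0,0,0,0,0],[255,-0.005,0,0,0,0,0],[255,-0.005,0,0,0,0,0],[255,-0.005,0,0,0,0,0],[255,-0.005,0,0,0,0,0],[255,-0.005,0,0,0,0,0]]]}}

```text
clock: 3.95
position: [548.9, 253.8, 62.0]
ee_rot: [0.993, -0.116, 0.001, -0.001]
contact_force: [3.5, -0.3, 5.1]
gripper_width: 11.5
grasp_force: 58.9
```

>>> {"fn": "servo_tool", "kwargs": {"commands": [[[255,-0.004,0,0,0,0,0],[255,-0.004,0,0,0,0,0],[255,-0.004,0,0,0,0,0],[255,-0.004,0,0,0,0,0],[255,-0.004,0,0,0,0,0],[255,-0.004,0,0,0,0,0],[255,-0.004,0,0,0,0,0],[255,-0.004,0,0,0,0,0],[255,-0.004,0,0,0,0,0],[255,-0.004,0,0,0,0,0]]]}}

```text
clock: 4.78
position: [512.4, 263.7, 63.5]
ee_rot: [0.993, -0.116, 0.003, -0.002]
contact_force: [8.0, -2.6, 10.4]
gripper_width: 11.4
grasp_force: 60.1
```

```bash
python3 - <<'E'
from h import *
d=snap("scene","s3");go(None,-13.4)
f=d["frame"][250:370,360:520]
cv2.imwrite("pics/c3.png",np.clip(cv2.resize(f,None,fx=4,fy=4,interpolation=cv2.INTER_CUBIC).astype(float)*1.6,0,255).astype(np.uint8))
E
```

```text
clk 4.83 pos [511.6 263.7  63.5] w 11.6 gf 59.9 F [ 6.8 -1.7  8.5]
yaw -13.32 tilt 0.36
rot deg [-0.23 -0.28  0.08]
```

View pics/c3.png

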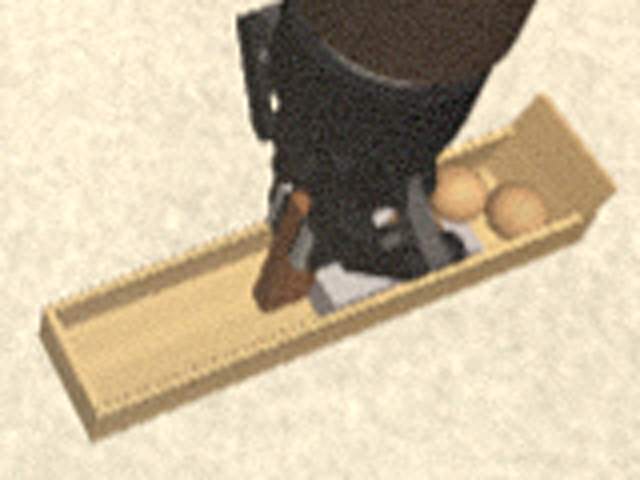

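```bash
python3 - <<'E'
from h import *
d=load("s3")
c=lambda P:((np.array(proj(d,P))-[360,250])*4).round()
p=np.array([511.6,263.7,63.5]);sx=np.array([-.973,.232,0])
for n,o in [("tcp",0*sx),("grip",np.array([0,0,19])),("handle top c",np.array([0,0,99-63.5])),("handle base",np.array([0,0,-59])),("lip if centred",102*sx+[0,0,-57])]: print(n,c(p+o))
print("handle base by image",at(d,360+285/4,250+302/4,4), "top",at(d,360+300/4,250+198/4,99))
print("lip by image", at(d,360+478/4,250+250/4,6))
E
```

```text
tcp [303. 240.]
grip [312. 220.]
handle top c [320. 201.]
handle base [279. 299.]
lip if centred [467. 222.]
handle base by image [509.9 266.2   4. ] top [517.3 257.9  99. ]
lip by image [418.7 300.    6. ]
```

The crop shows the gripper on the handle, and two balls still ahead of the lip at about (460,193) and (517,210). I'm pushing on against the leaning end.

>>> {"fn": "servo_tool", "kwargs": {"commands": [[[255,-0.003,0,0.002,0,0,0],[255,-0.003,0,0.001,0,0,0],[255,-0.003,0,0,0,0,0],[255,-0.003,0,0,0,0,0],[255,-0.003,0,0,0,0,0],[255,-0.003,0,0,0,0,0]]]}}

```text
clock: 5.33
position: [500.7, 267.3, 64.4]
ee_rot: [0.994, -0.112, 0.008, -0.002]
contact_force: [11.6, -8.3, 9.6]
gripper_width: 11.2
grasp_force: 60.6
```

>>> {"fn": "servo_tool", "kwargs": {"commands": [[[255,-0.002,0,0,0,0,0],[255,-0.002,0,0,0,0,0],[255,-0.002,0,0,0,0,0],[255,-0.002,0,0,0,0,0]]]}}

```text
clock: 5.67
position: [488.8, 271.0, 62.4]
ee_rot: [0.993, -0.115, 0.005, -0.003]
contact_force: [10.2, -2.8, 16.0]
gripper_width: 11.2
grasp_force: 61.2
```

```bash
python3 - <<'E'
from h import *
d=snap("scene","s4");t=snap("top","t4");go(None,-13.4)
f=d["frame"][250:370,360:520]; g=t["frame"][150:290,130:230]
up=lambda f,k:np.clip(cv2.resize(f,None,fx=k,fy=k,interpolation=cv2.INTER_CUBIC).astype(float)*1.6,0,255).astype(np.uint8)
a,b=up(f,3),up(g,3);m=np.zeros((420,800,3),np.uint8);m[:360,:480]=a;m[:,490:790]=b
cv2.imwrite("pics/c4.png",m)
E
```

```text
clk 5.77 pos [488.5 271.1  62.3] w 11.0 gf 61.2 F [ 8.8 -0.9 14.8]
yaw -13.23 tilt 0.66
rot deg [-0.44 -0.49  0.17]
```

View pics/c4.png

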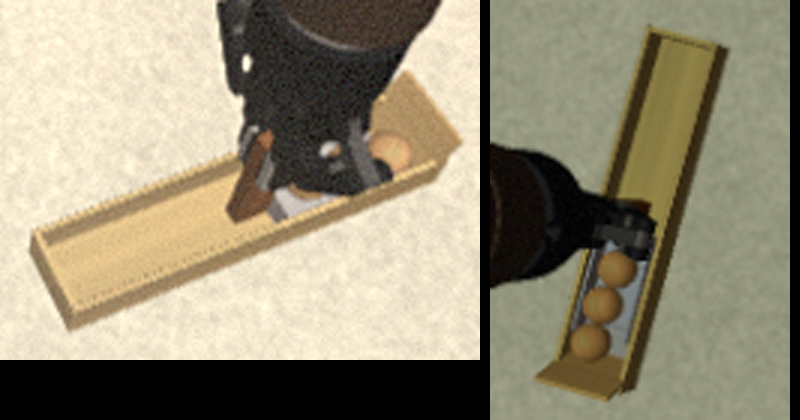

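The top crop shows two balls inside the bowl at (617,268) and (602,304). The third is over the lip at (590,343). I'll tilt the nose up and lift.

>>> {"fn": "servo_tool", "kwargs": {"commands": [[[255,-0.001,0,0,0,0,0],[255,0.001,0,-0.001,0,-3,0],[255,0.001,0,-0.001,0,-3,0],[255,0.001,0,-0.001,0,-3,0],[255,0.001,0,-0.001,0,-3,0],[255,0.001,0,-0.001,0,-3,0],[255,0.001,0,-0.001,0,-3,0],[255,-0.001,0,-0.004,0,0,0],[255,-0.002,0,-0.006,0,0,0],[255,-0.002,0,-0.008,0,0,0]]]}}

```text
clock: 6.6
position: [488.9, 266.9, 81.3]
ee_rot: [0.981, -0.115, -0.157, -0.017]
contact_force: [-0.2, 0.7, -2.0]
gripper_width: 11.4
grasp_force: 58.7
```

>>> {"fn": "servo_tool", "kwargs": {"commands": [[[255,-0.003,0,-0.01,0,0,0],[255,-0.003,0,-0.01,0,0,0],[255,-0.003,0,-0.01,0,0,0],[255,-0.003,0,-0.01,0,0,0],[255,-0.003,0,-0.01,0,0,0],[255,-0.003,0,-0.01,0,0,0],[255,-0.003,0,-0.01,0,0,0],[255,0,0,0,0,0,0]]]}}

```text
clock: 7.27
position: [493.6, 267.2, 158.0]
ee_rot: [0.981, -0.115, -0.153, -0.02]
contact_force: [1.3, -0.1, 0.5]
gripper_width: 11.4
grasp_force: 58.9
```

```bash
python3 - <<'E'
from h import *
d=snap("scene","s5");t=snap("top","t5");go(None,-13.4)
f=d["frame"][210:370,360:520]; g=t["frame"][150:290,130:230]
up=lambda f,k:np.clip(cv2.resize(f,None,fx=k,fy=k,interpolation=cv2.INTER_CUBIC).astype(float)*1.6,0,255).astype(np.uint8)
a,b=up(f,3),up(g,3);m=np.zeros((480,800,3),np.uint8);m[:480,:480]=a;m[:420,490:790]=b
cv2.imwrite("pics/c5.png",m)
E
```

```text
clk 7.37 pos [492.4 266.8 155.6] w 11.2 gf 58.9 F [ 0.  -0.5 -1.5]
yaw -13.41 tilt 17.98
rot deg [-5.000e-02  1.798e+01 -1.000e-02]
```

View pics/c5.png

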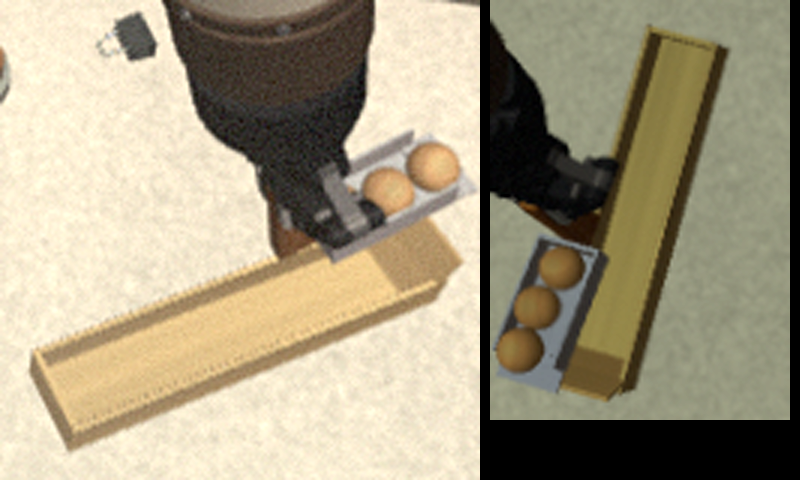

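All three balls sit in the raised scoop: scene crop at (433,165), (388,190) and one hidden, top crop at (560,268), (537,305) and (519,350). Next I'll locate the jar and lids by mask.

```bash
cat > jar.py <<'E'
from h import *
def green(d,off=15):
    f=d["frame"].astype(int);m=((f[...,1]>f[...,2]+off)&(f[...,1]>f[...,0]+off)).astype(np.uint8)
    m=cv2.morphologyEx(m,cv2.MORPH_OPEN,np.ones((3,3)))
    cs=cv2.findContours(m,0,2)[0]
    return max(cs,key=cv2.contourArea)
def jar(d,show=True,guess=(490,-215)):
    c=green(d);hull=cv2.convexHull(c)[:,0,:].astype(float)
    # silhouette of cylinder r31 h90: least-squares centre by matching hull extents
    from scipy.optimize import least_squares
    t=np.linspace(0,2*np.pi,72)
    dirs=np.array([(np.cos(a),np.sin(a)) for a in np.linspace(0,2*np.pi,24)])
    S=(hull@dirs.T).max(0)
    def f(p):
        pts=np.array([proj(d,(p[0]+31*np.cos(a),p[1]+31*np.sin(a),z)) for z in(0,90) for a in t])
        return (pts@dirs.T).max(0)-S
    r=least_squares(f,guess);return r.x.round(1),np.abs(r.fun).mean().round(2)
E
python3 - <<'E'
from jar import *
for n in ("top0","scene0"):
    d=load(n);c=green(d);print(n,cv2.boundingRect(c));print(jar(d))
    if n=="top0":
        Q=lambda u,v,z: at(d,265+(u-304)/3,190+v/3,z)
        print(Q(720,105,0),Q(742,105,90))
E
```

```text
top0 (390, 211, 26, 29)
(array([ 492.1, -202.8]), np.float64(4.77))
[ 491.9 -218.7    0. ] [ 492.4 -214.4   90. ]
scene0 (288, 164, 20, 16)
(array([ 512.6, -183.4]), np.float64(10.86))
```

```bash
cat > jar.py <<'E'
from h import *
def box(d,lo,hi,roi):
    x0,y0,x1,y1=roi;h=cv2.cvtColor(d["frame"][y0:y1,x0:x1],cv2.COLOR_BGR2HSV)
    m=cv2.inRange(h,lo,hi);m=cv2.morphologyEx(m,cv2.MORPH_OPEN,np.ones((3,3)))
    c=max(cv2.findContours(m,0,2)[0],key=cv2.contourArea)
    x,y,w,h=cv2.boundingRect(c);return x+x0,y+y0,x+x0+w,y+y0+h
G=((45,70,15),(95,255,255))
E
python3 - <<'E'
from jar import *
d=load("top0");b=box(d,*G,(370,190,450,260));print("top",b)
x0,y0,x1,y1=b;vm=(y0+y1)/2
print("base left edge",at(d,x0,vm,0),"-31; rim right edge",at(d,x1,vm,90),"+31; rim T/B",at(d,x1-16,y0,90),at(d,x1-16,y1,90))
d=load("scene0");b=box(d,*G,(260,120,340,200));print("scene",b)
x0,y0,x1,y1=b
for P in [(492,-216.5,90),(492,-216.5,0)]: print("proj centre",np.round(proj(d,P),1))
E
```

```text
top (389, 210, 427, 241)
base left edge [ 490.1 -186.7    0. ] -31; rim right edge [ 492.1 -245.8   90. ] +31; rim T/B [ 521.6 -214.1   90. ] [ 461.4 -214.9   90. ]
scene (295, 164, 305, 179)
proj centre [295.4 146. ]
proj centre [297.6 173.4]
```

>>> {"fn": "servo_tool", "kwargs": {"commands": [[[255,0.0024,0.0049,-0.0008,0,0,0],[255,0.0048,0.0098,-0.0016,0,0,0],[255,0.0072,0.0147,-0.0023,0,0,0],[255,0.0096,0.0196,-0.0031,0,0,0],[255,0.0096,0.0196,-0.0031,0,0,0],[255,0.0096,0.0196,-0.0031,0,0,0],[255,0.0096,0.0196,-0.0031,0,0,0],[255,0.0096,0.0196,-0.0031,0,0,0],[255,0.0096,0.0196,-0.0031,0,0,0],[255,0.0096,0.0196,-0.0031,0,0,0]]]}}

```text
clock: 8.2
position: [537.0, 82.0, 154.7]
ee_rot: [0.981, -0.116, -0.156, -0.018]
contact_force: [0.7, 0.3, -1.1]
gripper_width: 11.1
grasp_force: 58.8
```

>>> {"fn": "servo_tool", "kwargs": {"commands": [[[255,0.0096,0.0196,-0.0031,0,0,0],[255,0.0096,0.0196,-0.0031,0,0,0],[255,0.0096,0.0196,-0.0031,0,0,0],[255,0.0096,0.0196,-0.0031,0,0,0],[255,0.0096,0.0196,-0.0031,0,0,0],[255,0.0096,0.0196,-0.0031,0,0,0],[255,0.0096,0.0196,-0.0031,0,0,0],[255,0.0096,0.0196,-0.0031,0,0,0],[255,0.0096,0.0196,-0.0031,0,0,0],[255,0.0096,0.0196,-0.0031,0,0,0]]]}}

```text
clock: 9.03
position: [589.1, -132.0, 154.3]
ee_rot: [0.981, -0.116, -0.156, -0.018]
contact_force: [0.2, 0.9, -1.3]
gripper_width: 11.3
grasp_force: 58.8
```

>>> {"fn": "servo_tool", "kwargs": {"commands": [[[255,0.0096,0.0196,-0.0031,0,0,0],[255,0.0096,0.0196,-0.0031,0,0,0],[255,0.0096,0.0196,-0.0031,0,0,0],[255,0.0072,0.0147,-0.0023,0,0,0],[255,0.0048,0.0098,-0.0016,0,0,0],[255,0.0024,0.0049,-0.0008,0,0,0],[255,0,0,0,0,0,0],[255,0,0,0,0,0,0]]]}}

```text
clock: 9.7
position: [613.3, -225.3, 154.7]
ee_rot: [0.981, -0.115, -0.156, -0.018]
contact_force: [-0.6, 0.5, -0.7]
gripper_width: 11.4
grasp_force: 58.8
```

```bash
python3 - <<'E'
from jar import *
go((618.3,-246.2,160))
d=snap("scene","s6");t=snap("top","t6");w=snap("wrist","w6")
up=lambda f,k:np.clip(cv2.resize(f,None,fx=k,fy=k,interpolation=cv2.INTER_CUBIC).astype(float)*1.6,0,255).astype(np.uint8)
a=up(d["frame"][80:230,220:350],3)[:, :390];b=up(t["frame"][140:280,365:495],3)
m=np.zeros((600,800,3),np.uint8);m[:450,:390]=a;m[:420,400:790]=b
cv2.imwrite("pics/c6.png",m)
E
```

```text
clk 9.7 pos [ 613.3 -225.3  154.7] w 11.4 gf 58.8 F [-0.6  0.5 -0.7]
yaw -13.4 tilt 18.04
delta tool mm [ 7.6 19.1 -8.1]
```

View pics/c6.png

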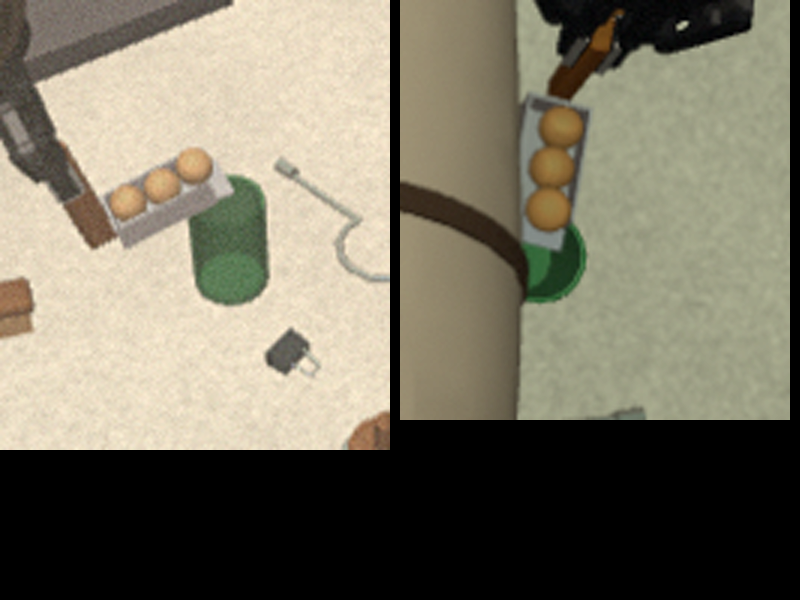

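The scene crop shows the scoop with three balls above the jar, whose base centre is at about (232,278). In the top crop the lip middle is at about (540,241) and the rim's right and bottom edges are at 587 and 302.

```bash
python3 - <<'E'
from h import *
t=load("t6");s=load("s6")
T=lambda u,v,z:at(t,365+(u-400)/3,140+v/3,z)
S=lambda u,v,z:at(s,220+u/3,80+v/3,z)
print("lip",[T(540,241,z) for z in(128,133,138)],"corners",T(520,235,133),T(561,248,133),S(233,188,133))
print("rim R,B",T(587,255,90),T(545,302,90))
print("jar base centre",S(232,278,3),"base bottom",S(232,304,0),"base l/r",S(195,280,0),S(270,276,0),"rim r",S(266,205,90),"rim top",S(240,175,90))
E
```

```text
lip [array([ 501.1, -207. ,  128. ]), array([ 501.1, -205.9,  133. ]), array([ 501. , -204.7,  138. ])] corners [ 504.4 -193.5  133. ] [ 497.1 -218.9  133. ] [ 506.5 -180.2  133. ]
rim R,B [ 493.1 -246.4   90. ] [ 462.1 -219.4   90. ]
jar base centre [ 492.6 -216.2    3. ] base bottom [ 507.5 -193.5    0. ] base l/r [ 517.5 -235.     0. ] [ 464.  -202.2    0. ] rim r [ 471.4 -191.6   90. ] rim top [ 468.2 -233.3   90. ]
```

>>> {"fn": "servo_tool", "kwargs": {"commands": [[[255,0.004,0.0038,0.0056,0,0,0],[255,0.004,0.0038,0.0056,0,0,0],[255,0.004,0.0038,0.0056,0,0,0],[255,0.004,0.0038,0.0056,0,0,0],[255,0.004,0.0038,0.0056,0,0,0],[255,0,0,0,0,0,0],[255,0,0,0,0,0,0]]]}}

```text
clock: 10.43
position: [618.9, -247.0, 121.0]
ee_rot: [0.981, -0.116, -0.156, -0.018]
contact_force: [0.5, 0.1, -1.3]
gripper_width: 11.6
grasp_force: 58.8
```

```bash
python3 - <<'E'
from h import *
go((618.8,-246.2,122))
E
```

```text
clk 10.43 pos [ 618.9 -247.   121. ] w 11.6 gf 58.8 F [ 0.5  0.1 -1.3]
yaw -13.45 tilt 18.09
delta tool mm [-0.5 -0.7 -0.9]
```

>>> {"fn": "servo_tool", "kwargs": {"commands": [[[255,-0.0047,0,-0.0078,0,4.5,0],[255,-0.0047,0,-0.0078,0,4.5,0],[255,-0.0047,0,-0.0078,0,4.5,0],[255,-0.0047,0,-0.0078,0,4.5,0],[255,-0.0047,0,-0.0078,0,4.5,0],[255,-0.0047,0,-0.0078,0,4.5,0],[255,-0.0047,0,-0.0078,0,4.5,0],[255,-0.0047,0,-0.0078,0,4.5,0],[255,-0.0047,0,-0.0078,0,4.5,0],[255,-0.0047,0,-0.0078,0,4.5,0]]]}}

```text
clock: 11.27
position: [571.8, -234.9, 198.4]
ee_rot: [0.965, -0.113, 0.235, 0.027]
contact_force: [1.1, -0.6, -0.4]
gripper_width: 11.2
grasp_force: 58.8
```

>>> {"fn": "servo_tool", "kwargs": {"commands": [[[255,-0.0047,0,-0.0078,0,4.5,0],[255,-0.0047,0,-0.0078,0,4.5,0],[255,-0.0047,0,-0.0078,0,4.5,0],[255,-0.0047,0,-0.0078,0,4.5,0],[255,-0.0047,0,-0.0078,0,4.5,0],[255,0,0,0,0,0,0],[255,0,0,0,0,0,0],[255,0,0,0,0,0,0],[255,0,0,0,0,0,0],[255,0,0,0,0,0,0]]]}}

```text
clock: 12.1
position: [535.4, -253.6, 231.5]
ee_rot: [0.924, -0.099, 0.369, 0.016]
contact_force: [0.5, 0.4, -1.1]
gripper_width: 11.6
grasp_force: 59.2
```

```bash
python3 - <<'E'
from h import *
go(None)
d=snap("scene","s7");t=snap("top","t7")
up=lambda f,k:np.clip(cv2.resize(f,None,fx=k,fy=k,interpolation=cv2.INTER_CUBIC).astype(float)*1.6,0,255).astype(np.uint8)
# wood-ball coloured blobs
for n,im,roi in(("s",d,(200,60,420,260)),("t",t,(360,120,520,330))):
    x0,y0,x1,y1=roi;h=cv2.cvtColor(im["frame"][y0:y1,x0:x1],cv2.COLOR_BGR2HSV)
    m=cv2.inRange(h,(8,90,60),(22,255,255))
    k,_,st,c=cv2.connectedComponentsWithStats(m)
    print(n,[(int(s[4]),(c[i]+[x0,y0]).round().tolist()) for i,s in enumerate(st) if i and s[4]>15])
E
```

```text
clk 12.1 pos [ 535.4 -253.6  231.5] w 11.6 gf 59.2 F [ 0.5  0.4 -1.1]
yaw -13.65 tilt 43.4
s [(320, [257.0, 101.0]), (19, [295.0, 152.0]), (523, [214.0, 184.0]), (472, [348.0, 230.0])]
t [(455, [439.0, 136.0]), (21, [457.0, 180.0]), (268, [408.0, 226.0])]
```

```bash
python3 - <<'E'
from h import *
print(arm.read_state()["joints"].round(3))
t=load("t7")
print("tcp",np.round(proj(t,(535,-254,231))), "jar floor",np.round(proj(t,(492,-216,20))),"rim",np.round(proj(t,(492,-216,90))))
s=load("s7");print("scene jar",np.round(proj(s,(492,-216,20))),np.round(proj(s,(492,-216,90))))
up=lambda f,k:np.clip(cv2.resize(f,None,fx=k,fy=k,interpolation=cv2.INTER_CUBIC).astype(float)*1.6,0,255).astype(np.uint8)
a=up(s["frame"][80:230,220:350],3);b=up(t["frame"][140:280,365:495],3)
m=np.zeros((450,800,3),np.uint8);m[:450,:390]=a;m[:420,400:790]=b
cv2.imwrite("pics/c7.png",m)
E
```

```text
[-0.185  0.086 -0.569 -0.15  -0.161  1.679]
tcp [456. 199.] jar floor [404. 225.] rim [412. 225.]
scene jar [297. 168.] [296. 146.]
```

View pics/c7.png

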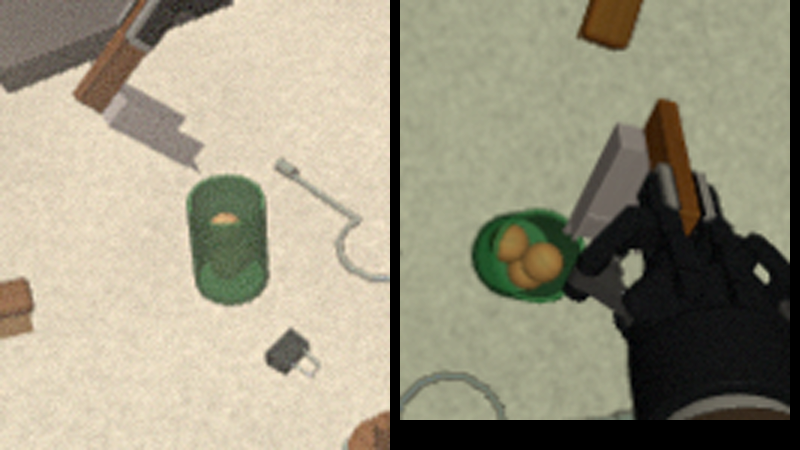

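All three balls are in the jar: top crop at (512,243), (543,262) and (525,272). The scoop is empty, so I'll level it and carry it back.

```bash
python3 - <<'E'
from h import *
go((560,-254,262),-13.4)
E
```

```text
clk 12.2 pos [ 535.4 -253.6  231.5] w 11.1 gf 59.2 F [ 0.5  1.3 -0.9]
yaw -13.69 tilt 43.41
delta tool mm [38.4 -5.8 -5.4]
rot deg [ -3.22 -43.29   1.05]
```

>>> {"fn": "servo_tool", "kwargs": {"commands": [[[255,0.01,-0.001,-0.001,0,-2,0],[255,0.01,-0.001,-0.001,0,-2,0],[255,0.01,-0.001,-0.001,0,-2,0],[255,0.01,0,-0.001,0,-2,0],[255,0,0,0,0,-6,0],[255,0,0,0,0,-6,0],[255,0,0,0,0,-6,0],[255,0,0,0,0,-6,0],[255,0,0,0,0,-6,0],[255,0,0,0,0,0,0]]]}}

```text
clock: 13.03
position: [566.2, -258.4, 259.9]
ee_rot: [0.994, -0.099, 0.048, -0.017]
contact_force: [1.0, 0.1, -1.2]
gripper_width: 11.3
grasp_force: 59.3
```

```bash
python3 - <<'E'
from h import *
go((558.6,252.5,180),-13.4)
E
```

```text
clk 13.03 pos [ 566.2 -258.4  259.9] w 11.3 gf 59.3 F [ 1.   0.1 -1.2]
yaw -11.54 tilt 5.82
delta tool mm [-116.6 -495.6   91.1]
rot deg [-2.57 -5.23  1.97]
```

>>> {"fn": "servo_tool", "kwargs": {"commands": [[[255,0,0,0,-2.6,-5.2,2.0],[255,-0.0042,-0.0165,0,0,0,0],[255,-0.0084,-0.033,0.003,0,0,0],[255,-0.0084,-0.033,0.006,0,0,0],[255,-0.0084,-0.033,0.006,0,0,0],[255,-0.0084,-0.033,0.006,0,0,0],[255,-0.0084,-0.033,0.006,0,0,0],[255,-0.0084,-0.033,0.006,0,0,0],[255,-0.0084,-0.033,0.006,0,0,0],[255,-0.0084,-0.033,0.006,0,0,0]]]}}

```text
clock: 13.87
position: [558.6, 33.3, 215.8]
ee_rot: [0.993, -0.117, 0.002, -0.0]
contact_force: [0.9, -0.4, -1.4]
gripper_width: 11.5
grasp_force: 59.2
```

>>> {"fn": "servo_tool", "kwargs": {"commands": [[[255,-0.0084,-0.033,0.006,0,0,0],[255,-0.0084,-0.033,0.006,0,0,0],[255,-0.0084,-0.033,0.006,0,0,0],[255,-0.0084,-0.033,0.006,0,0,0],[255,-0.0084,-0.033,0.006,0,0,0],[255,-0.0042,-0.0165,0.005,0,0,0],[255,0,0,0,0,0,0],[255,0,0,0,0,0,0],[255,0,0,0,0,0,0]]]}}

```text
clock: 14.62
position: [556.3, 218.3, 181.2]
ee_rot: [0.993, -0.117, 0.002, -0.0]
contact_force: [-0.5, -0.6, -0.7]
gripper_width: 11.1
grasp_force: 59.2
```

```bash
python3 - <<'E'
from h import *
go((558.6,252.5,110),-13.4)
d=snap("wrist","w8");K=d["K"]
# scoop edges seen against trough: report handle mask
h=cv2.cvtColor(d["frame"],cv2.COLOR_BGR2HSV)
m=cv2.inRange(h,(5,120,40),(16,255,255));k,_,st,c=cv2.connectedComponentsWithStats(m)
print([(s.tolist(),c[i].round().tolist()) for i,s in enumerate(st) if i and s[4]>60])
print(np.round(proj(d,(558.6,252.5,arm.read_state()["position"][2]+35))))
E
```

```text
clk 14.62 pos [556.3 218.3 181.2] w 11.1 gf 59.2 F [-0.5 -0.6 -0.7]
yaw -13.48 tilt 0.2
delta tool mm [ -5.9 -33.8  71.2]
rot deg [-0.04 -0.19 -0.08]
[([515, 150, 63, 58, 2370], [544.0, 178.0]), ([304, 272, 31, 55, 1628], [319.0, 299.0])]
[234. 307.]
```

>>> {"fn": "servo_tool", "kwargs": {"commands": [[[255,-0.003,-0.017,0.01,0,0,0],[255,-0.003,-0.017,0.01,0,0,0],[255,0,0,0.02,0,0,0],[255,0,0,0.02,0,0,0],[255,0,0,0.011,0,0,0],[255,0,0,0,0,0,0],[255,0,0,0,0,0,0],[255,0,0,0,0,0,0]]]}}

```text
clock: 15.33
position: [559.5, 253.9, 111.2]
ee_rot: [0.993, -0.117, 0.002, -0.001]
contact_force: [0.6, -0.2, -0.1]
gripper_width: 11.8
grasp_force: 59.2
```

```bash
python3 - <<'E'
from h import *
go((558.6,252.5,62),-13.4)
d=snap("top","t9");f=d["frame"]
h=cv2.cvtColor(f,cv2.COLOR_BGR2HSV)
# horizontal profiles across trough/scoop ahead of handle
for X in (500,480):
    base=np.array([X,264.7+(513.8-X)*.238,0]); sy=np.array([-.232,-.973,0])
    row=[]
    for l in range(-36,37,2):
        u,v=proj(d,base+l*sy+[0,0,50]);px=cv2.getRectSubPix(f,(1,1),(float(u),float(v)))[0,0];row.append("%d:%d/%d/%d"%(l,*px))
    print(X," ".join(row))
E
```

```text
clk 15.33 pos [559.5 253.9 111.2] w 11.8 gf 59.2 F [ 0.6 -0.2 -0.1]
yaw -13.45 tilt 0.3
delta tool mm [-0.7  1.7 49.2]
rot deg [-0.14 -0.27 -0.05]
500 -36:81/97/96 -34:80/96/95 -32:80/95/94 -30:78/88/85 -28:62/64/61 -26:26/28/31 -24:27/28/32 -22:33/35/36 -20:57/58/56 -18:77/77/74 -16:82/83/78 -14:82/83/78 -12:81/82/77 -10:81/81/76 -8:82/82/77 -6:81/82/76 -4:80/81/76 -2:81/81/76 0:80/80/75 2:80/81/76 4:81/81/76 6:82/82/77 8:82/82/77 10:78/79/74 12:61/62/60 14:35/36/38 16:28/30/32 18:27/29/32 20:35/54/60 22:44/76/84 24:45/83/91 26:44/82/90 28:45/82/90 30:45/81/90 32:43/79/87 34:42/76/84 36:14/30/39
480 -36:81/97/96 -34:80/96/94 -32:80/95/94 -30:80/89/86 -28:59/63/61 -26:34/36/37 -24:28/29/32 -22:30/31/34 -20:48/52/51 -18:69/73/72 -16:74/78/77 -14:69/74/73 -12:72/77/75 -10:71/75/73 -8:71/75/74 -6:69/73/73 -4:67/71/70 -2:70/73/72 0:72/77/75 2:70/75/74 4:68/72/71 6:72/75/74 8:72/76/74 10:73/76/74 12:64/66/63 14:42/43/43 16:27/30/31 18:28/32/34 20:33/47/51 22:44/77/85 24:45/83/91 26:44/83/91 28:45/83/91 30:44/81/90 32:44/81/91 34:39/71/81 36:21/42/52
```

>>> {"fn": "servo_tool", "kwargs": {"commands": [[[255,0,0.0018,0.008,0,0,0],[255,0,0,0.008,0,0,0],[255,0,0,0.008,0,0,0],[255,0,0,0.008,0,0,0],[255,0,0,0.005,0,0,0],[255,0,0,0.004,0,0,0],[255,0,0,0,0,0,0]]]}}

```text
clock: 15.97
position: [557.8, 251.4, 67.9]
ee_rot: [0.993, -0.117, 0.001, 0.0]
contact_force: [0.2, -0.4, -1.1]
gripper_width: 11.2
grasp_force: 59.3
```

>>> {"fn": "servo_tool", "kwargs": {"commands": [[[255,0,0,0.003,0,0,0],[255,0,0,0.003,0,0,0],[255,0,0,0.001,0,0,0],[255,0,0,0,0,0,0]]]}}

```text
clock: 16.3
position: [560.2, 252.2, 64.4]
ee_rot: [0.993, -0.117, 0.004, -0.001]
contact_force: [0.7, -0.9, 5.6]
gripper_width: 11.4
grasp_force: 60.5
```

>>> {"fn": "servo_tool", "kwargs": {"commands": [[[150,0,0,0,0,0,0],[60,0,0,0,0,0,0],[0,0,0,0,0,0,0],[0,0,0,0,0,0,0],[0,0,0,0,0,0,0],[0,0,0,0,0,0,0],[0,0,0,-0.03,0,0,0],[0,0,0,-0.04,0,0,0],[0,0,0,-0.04,0,0,0],[0,0,0,0,0,0,0]]]}}

```text
clock: 17.13
position: [562.5, 254.1, 181.7]
ee_rot: [0.993, -0.116, 0.009, -0.005]
contact_force: [0.5, 0.7, 0.6]
gripper_width: 85.4
grasp_force: 0.0
```

```bash
python3 - <<'E'
from h import *
go((513,17,175),-13.4)
d=snap("wrist","w10");f=d["frame"];h=cv2.cvtColor(f,cv2.COLOR_BGR2HSV)
def blobs(lo,hi,n,mn=80):
    m=cv2.inRange(h,lo,hi);k,_,st,c=cv2.connectedComponentsWithStats(m)
    print(n,[(s.tolist(),c[i].round(1).tolist()) for i,s in enumerate(st) if i and s[4]>mn])
blobs((5,120,30),(15,255,255),"brown")
print("expect handle top",np.round(proj(d,(559,252,99))),"base",np.round(proj(d,(559,252,4))),"lip",np.round(proj(d,(559-99.2,252+23.7,6))))
# grey scoop
m=cv2.inRange(h,(90,10,60),(140,70,255));k,_,st,c=cv2.connectedComponentsWithStats(m)
print("grey",[(s.tolist(),c[i].round(1).tolist()) for i,s in enumerate(st) if i and s[4]>150])
s=snap("scene","s10");t=snap("top","t10")
E
```

```text
clk 17.13 pos [562.5 254.1 181.7] w 85.4 gf 0.0 F [0.5 0.7 0.6]
yaw -13.35 tilt 1.17
delta tool mm [  6.5 242.2   3.8]
rot deg [-0.71 -0.93  0.06]
brown [([553, 150, 72, 59, 2318], [586.2, 177.7]), ([315, 188, 17, 35, 406], [323.2, 205.9])]
expect handle top [326. 210.] base [326. 182.] lip [325. 275.]
grey []
```

>>> {"fn": "servo_tool", "kwargs": {"commands": [[[0,0.001,0.015,0,-0.7,-0.9,0],[0,0.001,0.03,0,0,0,0],[0,0.001,0.03,0,0,0,0],[0,0.001,0.03,0,0,0,0],[0,0.001,0.03,0,0,0,0],[0,0.001,0.03,0,0,0,0],[0,0.001,0.03,0,0,0,0],[0,0,0.03,0,0,0,0],[0,0,0.017,0,0,0,0],[0,0,0,0,0,0,0]]]}}

```text
clock: 18.12
position: [505.9, 11.3, 173.1]
ee_rot: [0.993, -0.119, -0.009, 0.006]
contact_force: [-0.4, -0.2, -0.1]
gripper_width: 85.5
grasp_force: 0.0
```

```bash
cat > lid.py <<'E'
from h import *
def brown(d,P,rad):
    f=d["frame"];h=cv2.cvtColor(f,cv2.COLOR_BGR2HSV);m=cv2.inRange(h,(4,110,25),(17,255,255))
    m=cv2.morphologyEx(m,cv2.MORPH_OPEN,np.ones((3,3)))
    c=cv2.findContours(m,0,2)[0];u,v=proj(d,P)
    c=[x for x in c if cv2.contourArea(x)>60 and np.hypot(*(np.mean(x[:,0],0)-[u,v]))<rad]
    return max(c,key=cv2.contourArea) if c else None
E
python3 - <<'E'
from lid import *
go((513,17,150),-13.4)
d=snap("wrist","w11")
P=(513.3,17.3,40)
c=brown(d,P,60);print(cv2.boundingRect(c),cv2.contourArea(c),np.mean(c[:,0],0).round(1),"expect cap",np.round(proj(d,P)),"knobtop",np.round(proj(d,(513.3,17.3,68))))
x,y,w,h=cv2.boundingRect(c)
for a in range(0,360,30):
    print(a,np.round(proj(d,(513.3+27*np.cos(np.radians(a)),17.3+27*np.sin(np.radians(a)),40))),end=" ")
# row widths
m=np.zeros(d["frame"].shape[:2],np.uint8);cv2.drawContours(m,[c],-1,1,-1)
print();print([(r,int(np.nonzero(m[r])[0].min()),int(np.nonzero(m[r])[0].max())) for r in range(y,y+h,4)])
# scoop check, profile down centre line in w10
e=load("w10")
print([tuple(int(q) for q in e["frame"][int(v),int(u)]) for u,v in [proj(e,(559-.973*k,252+.232*k,6)) for k in range(10,135,6)]])
E
```

```text
clk 18.12 pos [505.9  11.3 173.1] w 85.5 gf 0.0 F [-0.4 -0.2 -0.1]
yaw -13.7 tilt 1.26
delta tool mm [ 5.9 -7.6 22.9]
rot deg [ 0.78  0.99 -0.3 ]
(275, 146, 61, 61) 2843.5 [306.7 175.1] expect cap [310. 178.] knobtop [309. 187.]
0 [302. 148.] 30 [288. 156.] 60 [280. 170.] 90 [280. 186.] 120 [288. 199.] 150 [302. 207.] 180 [317. 207.] 210 [331. 200.] 240 [340. 187.] 270 [340. 171.] 300 [333. 157.] 330 [319. 148.] 
[(146, 299, 312), (150, 289, 321), (154, 284, 325), (158, 281, 329), (162, 279, 331), (166, 276, 333), (170, 275, 334), (174, 275, 334), (178, 275, 335), (182, 276, 334), (186, 276, 333), (190, 278, 332), (194, 280, 329), (198, 284, 326), (202, 288, 320), (206, 298, 310)]
[(7, 25, 52), (11, 34, 57), (10, 39, 65), (10, 36, 63), (16, 41, 72), (16, 37, 65), (78, 81, 76), (80, 82, 77), (76, 80, 77), (78, 82, 78), (75, 78, 76), (78, 82, 82), (56, 60, 62), (75, 76, 79), (72, 77, 80), (71, 76, 78), (42, 84, 96), (42, 83, 98), (45, 86, 100), (43, 82, 97), (40, 81, 96)]
```

>>> {"fn": "servo_tool", "kwargs": {"commands": [[[0,0.006,-0.009,0.02,0.8,1.0,-0.3],[0,0,0,0,0,0,0],[0,0,0,0,0,0,0]]]}}

```text
clock: 18.42
position: [515.2, 22.1, 153.1]
ee_rot: [0.993, -0.114, 0.0, -0.0]
contact_force: [0.3, 0.5, 0.3]
gripper_width: 85.4
grasp_force: 0.0
```

```bash
python3 - <<'E'
from lid import *
go((513,18,150),-13.4)
d=snap("wrist","w12");
c=brown(d,(513.5,18,40),60);(u,v),r=cv2.minEnclosingCircle(c);print((u,v),r,cv2.boundingRect(c),"cap@40",at(d,u,v,40), "exp",np.round(proj(d,(513.5,18,40)),1))
# flange edge via gray profile along tool y through centre
h=cv2.cvtColor(d["frame"],cv2.COLOR_BGR2GRAY)
for dx,dy in((.232,.973),(-.973,.232)):
    print([(l,int(cv2.getRectSubPix(h,(3,3),tuple(map(float,proj(d,(514+dx*l,19+dy*l,24)))))[1,1])) for l in list(range(-44,-22,2))+list(range(24,46,2))])
t=snap("top","t12")
E
```

```text
clk 18.42 pos [515.2  22.1 153.1] w 85.4 gf 0.0 F [0.3 0.5 0.3]
yaw -13.12 tilt 0.05
delta tool mm [-1.2  4.5  3.1]
rot deg [-0.02 -0.05  0.29]
(321.6903991699219, 191.4534149169922) 32.79069137573242 (290, 159, 65, 66) cap@40 [516.5  21.1  40. ] exp [326.2 194.1]
[(-44, 100), (-42, 102), (-40, 102), (-38, 102), (-36, 101), (-34, 100), (-32, 100), (-30, 79), (-28, 71), (-26, 61), (-24, 40), (24, 41), (26, 41), (28, 41), (30, 45), (32, 71), (34, 73), (36, 97), (38, 108), (40, 102), (42, 103), (44, 100)]
[(-44, 100), (-42, 100), (-40, 98), (-38, 95), (-36, 96), (-34, 42), (-32, 70), (-30, 69), (-28, 69), (-26, 31), (-24, 29), (24, 40), (26, 42), (28, 45), (30, 39), (32, 66), (34, 104), (36, 100), (38, 105), (40, 107), (42, 110), (44, 108)]
```

>>> {"fn": "servo_tool", "kwargs": {"commands": [[[0,0,0.0013,0.03,0,0,0],[0,0,0,0.03,0,0,0],[0,0,0,0.03,0,0,0],[0,0,0,0.03,0,0,0],[0,0,0,0.021,0,0,0],[0,0,0,0,0,0,0],[0,0,0,0,0,0,0]]]}}

```text
clock: 19.1
position: [516.7, 21.0, 13.4]
ee_rot: [0.993, -0.114, 0.002, -0.001]
contact_force: [0.6, -0.3, 0.4]
gripper_width: 85.6
grasp_force: 0.0
```

```bash
python3 - <<'E'
from h import *
go((515,20.8,1.5),-13.4)
E
```

```text
clk 19.1 pos [516.7  21.   13.4] w 85.6 gf 0.0 F [ 0.6 -0.3  0.4]
yaw -13.11 tilt 0.23
delta tool mm [-1.6  0.6 11.8]
rot deg [-0.1  -0.21  0.29]
```

>>> {"fn": "servo_tool", "kwargs": {"commands": [[[0,-0.0015,0.0005,0.006,0,0,0],[0,0,0,0.006,0,0,0],[0,0,0,0,0,0,0],[40,0,0,0,0,0,0],[60,0,0,0,0,0,0],[80,0,0,0,0,0,0],[255,0,0,0,0,0,0],[255,0,0,0,0,0,0],[255,0,0,0,0,0,0]]]}}

```text
clock: 19.85
position: [515.4, 20.8, 2.9]
ee_rot: [0.993, -0.114, 0.003, -0.001]
contact_force: [-2.2, -0.8, 7.5]
gripper_width: 64.0
grasp_force: 64.5
```

```bash
python3 - <<'E'
from h import *
go((515,20.8,1.5),-13.4)
E
```

```text
clk 19.85 pos [515.4  20.8   2.9] w 64.0 gf 64.5 F [-2.2 -0.8  7.5]
yaw -13.14 tilt 0.39
delta tool mm [-0.4  0.1  1.4]
rot deg [-0.19 -0.34  0.27]
```

>>> {"fn": "servo_tool", "kwargs": {"commands": [[[255,0,0,-0.003,0,0,0],[255,0,0,-0.005,0,0,0],[255,0,0,-0.008,0,0,0],[255,0,0,-0.01,0,0,0],[255,0,0,0,0,0,0]]]}}

```text
clock: 20.27
position: [516.5, 21.2, 29.8]
ee_rot: [0.993, -0.114, 0.005, -0.002]
contact_force: [0.4, -0.1, -2.3]
gripper_width: 63.8
grasp_force: 66.2
```

```bash
python3 - <<'E'
from lid import *
go((515,20.8,1.5),-13.4)
t=snap("top","t13");s=snap("scene","s13");w=snap("wrist","w13")
for n,d,P in(("wrist",w,(515,20.8,66)),("scene",s,(515,20.8,66))):
    c=brown(d,P,40);print(n,cv2.boundingRect(c),cv2.contourArea(c),[np.round(proj(d,(515,20.8,z))) for z in(28,40,66,93)])
s0=load("scene0");c=brown(s0,(514,18,40),40);print("scene0",cv2.boundingRect(c),cv2.contourArea(c))
w0=load("w12");h=cv2.cvtColor(w["frame"],cv2.COLOR_BGR2GRAY)
print([(l,int(cv2.getRectSubPix(h,(3,3),tuple(map(float,proj(w,(515.4-.973*l,20.8+.232*l,46)))))[1,1])) for l in list(range(-44,-22,2))+list(range(24,46,2))])
E
```

```text
clk 20.27 pos [516.5  21.2  29.8] w 63.8 gf 66.2 F [ 0.4 -0.1 -2.3]
yaw -13.13 tilt 0.58
delta tool mm [-1.6  0.8 28.2]
rot deg [-0.29 -0.5   0.28]
wrist (248, 219, 144, 129) 14436.0 [array([322., 254.]), array([322., 266.]), array([323., 299.]), array([323., 351.])]
scene (337, 213, 13, 22) 141.5 [array([349., 233.]), array([349., 229.]), array([349., 221.]), array([350., 213.])]
scene0 (337, 221, 24, 20) 243.5
[(-44, 108), (-42, 113), (-40, 115), (-38, 113), (-36, 112), (-34, 31), (-32, 38), (-30, 80), (-28, 83), (-26, 80), (-24, 55), (24, 22), (26, 22), (28, 26), (30, 47), (32, 48), (34, 48), (36, 48), (38, 31), (40, 5), (42, 3), (44, 6)]
```

>>> {"fn": "servo_tool", "kwargs": {"commands": [[[255,0,0,-0.02,-0.3,-0.5,0.0],[255,0,0,-0.025,0,0,0],[255,0,0,-0.025,0,0,0],[255,0,0,-0.025,0,0,0],[255,0,0,-0.025,0,0,0],[255,-0.003,0.012,0,0,0,0],[255,-0.006,0.023,0,0,0,0],[255,-0.006,0.023,0,0,0,0],[255,-0.006,0.023,0,0,0,0],[255,-0.006,0.023,0,0,0,0]]]}}

```text
clock: 21.25
position: [463.5, -75.3, 146.7]
ee_rot: [0.993, -0.115, -0.003, 0.001]
contact_force: [0.6, -0.3, -2.4]
gripper_width: 63.8
grasp_force: 66.9
```

>>> {"fn": "servo_tool", "kwargs": {"commands": [[[255,-0.006,0.023,0,0,0,0],[255,-0.006,0.023,0,0,0,0],[255,-0.006,0.023,0,0,0,0],[255,-0.006,0.023,0,0,0,0],[255,-0.006,0.023,0,0,0,0],[255,-0.003,0.015,0,0,0,0],[255,0,0,0,0,0,0],[255,0,0,0,0,0,0]]]}}

```text
clock: 21.92
position: [402.4, -193.8, 147.4]
ee_rot: [0.993, -0.116, -0.003, 0.001]
contact_force: [0.9, 0.1, -0.9]
gripper_width: 64.3
grasp_force: 66.9
```

```bash
python3 - <<'E'
from jar import *
go((404,-193,150),-13.4)
d=snap("wrist","w14");t=snap("top","t14")
f=d["frame"];h=cv2.cvtColor(f,cv2.COLOR_BGR2HSV);m=cv2.inRange(h,(40,50,10),(95,255,255))
m=cv2.morphologyEx(m,cv2.MORPH_OPEN,np.ones((3,3)))
c=max(cv2.findContours(m,0,2)[0],key=cv2.contourArea);hull=cv2.convexHull(c)
print(cv2.boundingRect(c),cv2.contourArea(hull),[np.round(proj(d,(493,-214,z))) for z in(0,90)])
print("cam",d["T"][:3,3].round(1))
e=cv2.fitEllipse(hull);print(e,at(d,*e[0],90))
print([ (a,np.round(proj(d,(493+31*np.cos(np.radians(a)),-214+31*np.sin(np.radians(a)),90))).tolist()) for a in range(0,360,45)])
b=box(t,*G,(370,190,450,260));print("top",b)
E
```

```text
clk 21.92 pos [ 402.4 -193.8  147.4] w 64.3 gf 66.9 F [ 0.9  0.1 -0.9]
yaw -13.29 tilt 0.34
delta tool mm [ 1.3 -1.1 -2.6]
rot deg [0.12 0.32 0.11]
(264, 0, 107, 115) 9628.0 [array([319.,  75.]), array([319.,  61.])]
cam [ 469.8 -208.2  290.3]
((317.2299499511719, 56.834129333496094), (107.22044372558594, 115.12406921386719), 179.90155029296875) [ 495.6 -213.4   90. ]
[(0, [306.0, 3.0]), (45, [272.0, 30.0]), (90, [267.0, 75.0]), (135, [292.0, 109.0]), (180, [331.0, 115.0]), (225, [364.0, 91.0]), (270, [372.0, 48.0]), (315, [349.0, 10.0])]
top (389, 210, 427, 241)
```

>>> {"fn": "servo_tool", "kwargs": {"commands": [[[255,0.008,0,0,0.1,0.3,0],[255,0.015,-0.0005,0,0,0,0],[255,0.015,-0.0005,0,0,0,0],[255,0.015,-0.0005,0,0,0,0],[255,0.015,-0.0005,0,0,0,0],[255,0.015,0,0,0,0,0],[255,0.01,0,0,0,0,0],[255,0,0,0.01,0,0,0],[255,0,0,0.01,0,0,0],[255,0,0,0,0,0,0]]]}}

```text
clock: 22.85
position: [491.9, -211.6, 125.1]
ee_rot: [0.993, -0.115, -0.003, -0.0]
contact_force: [0.1, -0.1, -3.2]
gripper_width: 63.5
grasp_force: 66.9
```

```bash
python3 - <<'E'
from jar import *
go((493.8,-213.3,105),-13.4)
E
```

```text
clk 22.85 pos [ 491.9 -211.6  125.1] w 63.5 gf 66.9 F [ 0.1 -0.1 -3.2]
yaw -13.2 tilt 0.32
delta tool mm [ 2.4  1.2 20.1]
rot deg [0.   0.32 0.2 ]
```

```bash
python3 - <<'E'
from lid import *
w=load("w13");p=np.array([516.5,21.2,0]);tx=np.array([.974,-.227,0])
for o in(-2,0,2): print(o,np.round(proj(w,p+tx*(27+o)+[0,0,67]),1),np.round(proj(w,p+tx*(33+o)+[0,0,51]),1))
h=cv2.cvtColor(w["frame"],cv2.COLOR_BGR2GRAY)
print(h[180:225:2,321].tolist())
d=snap("wrist","w15");c=brown(d,(493,-212,160),200);print(cv2.boundingRect(c))
p=np.array([491.9,-211.6,125.1-29.8])
for o in(-2,0,2): print(o,np.round(proj(d,p+tx*(27+o)+[0,0,67]),1))
E
```

```text
-2 [320.8 232.6] [320.8 202.8]
0 [320.8 227.1] [320.8 197.9]
2 [320.8 221.6] [320.8 192.8]
[114, 115, 116, 116, 116, 113, 106, 33, 40, 37, 41, 79, 78, 78, 79, 81, 79, 82, 81, 59, 19, 23, 23]
(248, 220, 143, 127)
-2 [322.5 235.1]
0 [322.5 229.8]
2 [322.5 224.4]
```

>>> {"fn": "servo_tool", "kwargs": {"commands": [[[255,0.0032,0.0012,0.005,0,0.3,0],[255,0,0,0.01,0,0,0],[255,0,0,0.009,0,0,0],[255,0,0,0,0,0,0],[255,0,0,0,0,0,0]]]}}

```text
clock: 23.32
position: [496.9, -214.5, 103.5]
ee_rot: [0.993, -0.115, 0.002, 0.001]
contact_force: [1.1, 0.2, -2.4]
gripper_width: 63.7
grasp_force: 67.0
```

```bash
python3 - <<'E'
from jar import *
go((494.6,-213.5,83),-13.4)
E
```

```text
clk 23.32 pos [ 496.9 -214.5  103.5] w 63.7 gf 67.0 F [ 1.1  0.2 -2.4]
yaw -13.17 tilt 0.27
delta tool mm [-2.6 -0.5 20.5]
rot deg [ 0.04 -0.27  0.23]
```

>>> {"fn": "servo_tool", "kwargs": {"commands": [[[255,-0.001,0,0.003,0,-0.2,0],[255,0,0,0,0,0,0],[255,0,0,0,0,0,0]]]}}

```text
clock: 23.57
position: [496.7, -214.3, 101.5]
ee_rot: [0.993, -0.115, 0.002, 0.0]
contact_force: [-0.0, 0.5, -2.3]
gripper_width: 63.8
grasp_force: 67.0
```

>>> {"fn": "servo_tool", "kwargs": {"commands": [[[255,0,0,0,0,0,0],[255,0,0,0,0,0,0]]]}}

```text
clock: 23.73
position: [496.8, -214.3, 101.6]
ee_rot: [0.993, -0.115, 0.002, 0.0]
contact_force: [-0.2, -0.0, -1.5]
gripper_width: 64.0
grasp_force: 67.0
```

>>> {"fn": "servo_tool", "kwargs": {"commands": [[[255,0,0,0,0,0,0]]]}}

```text
clock: 23.82
position: [496.8, -214.3, 101.6]
ee_rot: [0.993, -0.115, 0.002, 0.0]
contact_force: [0.1, 0.0, -1.3]
gripper_width: 63.7
grasp_force: 67.0
```

>>> {"fn": "servo_tool", "kwargs": {"commands": [[[255,-0.0025,-0.0005,0,0,0,0],[255,0,0,0.004,0,0,0],[255,0,0,0.003,0,0,0],[255,0,0,0,0,0,0]]]}}

```text
clock: 24.15
position: [493.7, -213.1, 93.5]
ee_rot: [0.993, -0.115, 0.001, 0.0]
contact_force: [0.8, 0.0, -2.3]
gripper_width: 63.6
grasp_force: 67.0
```

>>> {"fn": "servo_tool", "kwargs": {"commands": [[[255,0,0,0.002,0,0,0],[255,0,0,0.002,0,0,0],[255,0,0,0,0,0,0]]]}}

```text
clock: 24.4
position: [494.1, -213.2, 89.8]
ee_rot: [0.993, -0.115, 0.001, 0.0]
contact_force: [-0.3, -0.2, -2.5]
gripper_width: 63.6
grasp_force: 67.0
```

Inside the mouth with no contact (plug bottom at about 87 mm). I'll go down slowly until it seats.

>>> {"fn": "servo_tool", "kwargs": {"commands": [[[255,0,0,0.002,0,0,0],[255,0,0,0.002,0,0,0],[255,0,0,0.001,0,0,0],[255,0,0,0,0,0,0]]]}}

```text
clock: 24.73
position: [494.2, -213.3, 85.0]
ee_rot: [0.993, -0.115, 0.001, 0.0]
contact_force: [0.5, 0.2, -2.3]
gripper_width: 64.2
grasp_force: 67.0
```

>>> {"fn": "servo_tool", "kwargs": {"commands": [[[255,0,0,0.001,0,0,0],[255,0,0,0.001,0,0,0],[255,0,0,0,0,0,0]]]}}

```text
clock: 24.98
position: [494.3, -213.3, 83.2]
ee_rot: [0.993, -0.115, 0.001, 0.0]
contact_force: [-0.4, 0.5, -1.7]
gripper_width: 63.8
grasp_force: 67.0
```

>>> {"fn": "servo_tool", "kwargs": {"commands": [[[255,0,0,0.001,0,0,0],[255,0,0,0.001,0,0,0],[255,0,0,0,0,0,0]]]}}

```text
clock: 25.23
position: [494.8, -213.3, 83.0]
ee_rot: [0.993, -0.114, 0.002, 0.001]
contact_force: [-3.3, 1.2, 8.4]
gripper_width: 63.9
grasp_force: 68.1
```

```bash
python3 - <<'E'
from jar import *
go(None,-13.4); t=snap("top","t16");print(box(t,*G,(370,190,450,260)))
E
```

```text
clk 25.23 pos [ 494.8 -213.3   83. ] w 63.9 gf 68.1 F [-3.3  1.2  8.4]
yaw -13.12 tilt 0.24
rot deg [ 0.04 -0.24  0.28]Traceback (most recent call last):
  File "<stdin>", line 2, in <module>
  File "jar.py", line 5, in box
    c=max(cv2.findContours(m,0,2)[0],key=cv2.contourArea)
ValueError: max() iterable argument is empty
```

It made contact at TCP z = 83, as predicted, so the lid is seated. Releasing and rising.

>>> {"fn": "servo_tool", "kwargs": {"commands": [[[40,0,0,0,0,0,0],[0,0,0,0,0,0,0],[0,0,0,0,0,0,0],[0,0,0,0,0,0,0],[0,0,0,-0.01,0,0,0],[0,0,0,-0.02,0,0,0],[0,0,0,-0.03,0,0,0],[0,0,0,-0.03,0,0,0],[0,0,0,0,0,0,0]]]}}

```text
clock: 26.03
position: [498.0, -214.4, 178.5]
ee_rot: [0.993, -0.114, 0.008, 0.002]
contact_force: [1.2, 1.4, 0.7]
gripper_width: 85.3
grasp_force: 0.0
```

```bash
python3 - <<'E'
from lid import *
go((494,-213.3,124),-13.4)
d=snap("wrist","w17")
P=(493.5,-213.3,120);c=brown(d,P,80);(u,v),r=cv2.minEnclosingCircle(c);x,y,w,h=cv2.boundingRect(c)
print((round(u,1),round(v,1)),round(r,1),(x,y,w,h),"cap centre@120",at(d,u,v,120),"col mid",at(d,x+w/2,v,120))
print("exp cap",np.round(proj(d,P)),"knobtop",np.round(proj(d,(493.5,-213.3,148))))
tx=np.array([.973,-.23,0]);ty=np.array([-.23,-.973,0]);g=cv2.cvtColor(d["frame"],cv2.COLOR_BGR2GRAY)
for v_ in(tx,ty): print([(l,int(cv2.getRectSubPix(g,(3,3),tuple(map(float,proj(d,np.array([493.5,-213.3,104])+v_*l))))[1,1])) for l in list(range(-42,-24,2))+list(range(26,44,2))])
E
```

```text
clk 26.03 pos [ 498.  -214.4  178.5] w 85.3 gf 0.0 F [1.2 1.4 0.7]
yaw -13.06 tilt 0.94
delta tool mm [-5.  -0.2 54.4]
rot deg [ 0.08 -0.94  0.33]
(318.3, 219.4) 40.7 (278, 179, 81, 81) cap centre@120 [ 496.1 -212.2  120. ] col mid [ 496.1 -212.3  120. ]
exp cap [321. 223.] knobtop [321. 239.]
[(-42, 54), (-40, 99), (-38, 99), (-36, 105), (-34, 66), (-32, 40), (-30, 45), (-28, 40), (-26, 37), (26, 29), (28, 70), (30, 71), (32, 72), (34, 45), (36, 30), (38, 33), (40, 30), (42, 22)]
[(-42, 100), (-40, 98), (-38, 102), (-36, 104), (-34, 77), (-32, 71), (-30, 52), (-28, 40), (-26, 40), (26, 47), (28, 72), (30, 70), (32, 99), (34, 101), (36, 103), (38, 100), (40, 99), (42, 105)]
```

>>> {"fn": "servo_tool", "kwargs": {"commands": [[[0,-0.0034,-0.0012,0.01,0,-0.9,0],[0,0,0,0.015,0,0,0],[0,0,0,0.015,0,0,0],[0,0,0,0.008,0,0,0],[0,0,0,0,0,0,0],[0,0,0,0,0,0,0]]]}}

```text
clock: 26.58
position: [490.0, -211.1, 122.2]
ee_rot: [0.993, -0.115, -0.008, -0.0]
contact_force: [1.5, -0.4, -0.6]
gripper_width: 85.2
grasp_force: 0.0
```

```bash
python3 - <<'E'
from lid import *
go((495,-212.5,126),-13.4)
d=snap("wrist","w18")
c=brown(d,(495,-212.5,120),80);x,y,w,h=cv2.boundingRect(c);print((x,y,w,h),"col mid",at(d,x+w/2,y+h/2,120))
E
```

```text
clk 26.58 pos [ 490.  -211.1  122.2] w 85.2 gf 0.0 F [ 1.5 -0.4 -0.6]
yaw -13.15 tilt 0.89
delta tool mm [ 5.1  0.2 -3.9]
rot deg [0.06 0.89 0.25]
(267, 184, 110, 109) col mid [ 496.7 -212.8  120. ]
```

>>> {"fn": "servo_tool", "kwargs": {"commands": [[[0,0.004,0,-0.004,0,0.8,0],[0,0,0,0,0,0,0],[0,0,0,0,0,0,0]]]}}

```text
clock: 26.88
position: [495.2, -212.2, 128.3]
ee_rot: [0.993, -0.115, 0.002, 0.0]
contact_force: [0.8, -0.7, 0.3]
gripper_width: 85.5
grasp_force: 0.0
```

```bash
python3 - <<'E'
from lid import *
go((495,-212.5,126),-13.4)
d=snap("wrist","w19")
c=brown(d,(495,-212.5,120),80);x,y,w,h=cv2.boundingRect(c);print((x,y,w,h),"col mid",at(d,x+w/2,y+h/2,120))
E
```

```text
clk 26.88 pos [ 495.2 -212.2  128.3] w 85.5 gf 0.0 F [ 0.8 -0.7  0.3]
yaw -13.15 tilt 0.21
delta tool mm [-0.2  0.3  2.3]
rot deg [ 0.02 -0.21  0.25]
(269, 192, 105, 104) col mid [ 496.6 -212.4  120. ]
```

Well aligned. Closing slowly on the knob.

>>> {"fn": "servo_tool", "kwargs": {"commands": [[[120,0,0,0.001,0,0,0],[120,0,0,0,0,0,0],[150,0,0,0,0,0,0],[170,0,0,0,0,0,0],[190,0,0,0,0,0,0],[205,0,0,0,0,0,0],[255,0,0,0,0,0,0],[255,0,0,0,0,0,0],[255,0,0,0,0,0,0],[255,0,0,0,0,0,0]]]}}

```text
clock: 27.77
position: [494.7, -212.2, 126.5]
ee_rot: [0.993, -0.115, 0.001, 0.0]
contact_force: [-0.4, -0.6, 1.6]
gripper_width: 15.6
grasp_force: 58.5
```

>>> {"fn": "servo_tool", "kwargs": {"commands": [[[255,0,0,-0.002,0,0,0],[255,0,0,-0.002,0,0,0],[255,0,0,-0.003,0,0,0],[255,0,0,-0.004,0,0,0],[255,0,0,-0.005,0,0,0],[255,0,0,-0.008,0,0,0],[255,0,0,-0.01,0,0,0],[255,0,0,-0.015,0,0,0],[255,0,0,-0.015,0,0,0],[255,0,0,-0.015,0,0,0]]]}}

```text
clock: 28.6
position: [494.6, -212.1, 207.0]
ee_rot: [0.993, -0.115, 0.001, 0.0]
contact_force: [0.7, 0.8, -1.0]
gripper_width: 15.9
grasp_force: 58.5
```

>>> {"fn": "servo_tool", "kwargs": {"commands": [[[255,0,0,-0.01,0,0,0],[255,0,0,-0.01,0,0,0],[255,0,0,-0.005,0,0,0],[255,0,0,0,0,0,0],[255,0,0,0,0,0,0],[255,0,0,0,0,0,0],[255,0,0,0,0,0,0]]]}}

```text
clock: 29.18
position: [494.0, -211.9, 229.4]
ee_rot: [0.993, -0.115, -0.0, 0.0]
contact_force: [0.1, 0.7, -1.5]
gripper_width: 15.8
grasp_force: 58.5
```

```bash
python3 - <<'E'
from lid import *
go(None,-13.4)
w=snap("wrist","w20");s=snap("scene","s20")
c=brown(s,(495,-212,215),60);print("cover blob scene",None if c is None else cv2.boundingRect(c),"expect cap",np.round(proj(s,(495,-212,205))),"lid",np.round(proj(s,(494,-212,104))))
h=cv2.cvtColor(s["frame"],cv2.COLOR_BGR2HSV)
u,v=map(int,proj(s,(494,-212,104)));print(s["frame"][v-14:v+50:3,u].tolist())
E
```

```text
clk 29.18 pos [ 494.  -211.9  229.4] w 15.8 gf 58.5 F [ 0.1  0.7 -1.5]
yaw -13.17 tilt 0.04
rot deg [0.03 0.03 0.23]
cover blob scene (280, 95, 25, 17) expect cap [292. 107.] lid [295. 143.]
[[114, 130, 138], [116, 130, 138], [93, 105, 106], [82, 91, 95], [77, 88, 89], [91, 100, 103], [73, 82, 86], [94, 106, 106], [77, 84, 88], [67, 75, 80], [47, 64, 56], [46, 61, 54], [55, 75, 62], [48, 66, 59], [49, 66, 57], [54, 70, 51], [54, 74, 56], [56, 74, 59], [103, 121, 126], [118, 133, 142], [119, 136, 147], [123, 140, 145]]
```

```bash
python3 -c "
from bench import ticket
print(ticket.job_done())"
```

```text
the job is handed in; nothing more can be done
None
```

I handed the job in at about 29 s: all three balls are in the jar, the scoop stands back in the trough, the inner lid is seated on the jar, and the gripper holds the cover about 10 cm above it; the hand-in returned no pass or fail verdict.

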